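Lift the loaded insert tray out of the card-file drawer and hold it level

TASK

Pull the slightly open drawer of the green card-file cabinet all the way out, then take the insert tray by its bar handle, with the paperweight and the stamp in it, and lift it straight up until its whole underside is higher than the cabinet's top. Hold it there over the drawer, level and still, for at least two seconds, and finish while still holding it: do not put it down. Keep the tray level on the way so that nothing tips out, leave the drawer open, and do not disturb the vase, the goblet or the stapler.

Things in the scene. Friction and masses are not known exactly. Their poses are not given: they have to be found in the camera images.
- cabinet: The desktop card-file cabinet, sage-green sheet steel, fixed to the desk: 300 wide (y), 360 deep (x), 165 high, walls 8, one drawer. Origin: middle of the lower edge of its front opening, on the desk; +x runs from the front opening into the cabinet, z up. The drawer comes out along the cabinet's -x (toward the robot).
- drawer (a joint): How far the drawer is out, in m: 0 shut, 0.20 at the stop. It starts 0.05 to 0.07 out. The free gap between the cabinet's front and the back of the drawer's front panel equals this value. Slides with about 2.5 N of friction plus 6 N per m/s, and stays where it is left.
- drawer_edge (a point): Middle of the top edge of the drawer's front panel; moves with the drawer. The upright panel is 14 thick (x), 280 wide (y), from 12 to 147 above the desk; this point is in mid-thickness at height 147. It can be pinched from above or pulled with fingertips behind it. On its outer face a steel bar pull, 90 long, 10 thick, axis 30 off the face, at height 62.
- drawer_middle (a point): Point on the drawer's inner floor, on its centre line, 100 behind the back of the front panel; moves with the drawer. The tray must finish over it. The drawer's inner floor is at height 18, 248 wide and 316 long inside; its side walls end at height 73.
- tray: The loose insert tray, grey plastic with a steel bar handle over it, about 0.3 kg empty: 110 (x) by 200 (y), rim 32 high, walls and floor 4 thick, a 26-high partition across the middle makes two bays at +y and -y. Origin: centre of its underside; z up. It stands on the drawer's floor, its x about along the cabinet's x, its handle at first under the cabinet's top, and rides along with the drawer.
- tray_bar (a point): Centre of the tray's handle bar, 88 above the tray's underside. A flat steel bar along the tray's y, 12 wide (x), 16 high (z), 200 long, on an upright post at either end; free to grip from above everywhere between the posts.
- paperweight: Steel paperweight, 48 diameter, 42 high with a small knob, about 0.2 to 0.4 kg, standing loose in one of the tray's bays (either one): the tray is heavier on that side. Origin: centre of its underside.
- stamp: Rubber stamp with a wooden knob, base 42 by 26, 45 high, 0.04 kg, standing loose in the other bay. Origin: centre of its underside.
- goblet: Green glass cup, 60 diameter, 75 high, standing loose on the front half of the cabinet's top. Leave alone. Origin: centre of its underside.
- vase: Cream vase, 80 diameter, 165 high, loose on the desk to the robot's left. Leave alone. Origin: centre of its underside.
- stapler: Black and steel stapler, 150 by 38 by 57, loose on the desk to the robot's right. Leave alone. Origin: centre of its underside.
There are look-alikes about, which are no part of the job. Leave any pink or yellow look-alike of the tray alone.

How it is judged:
By the outcome, as a careful person would: the job done as asked, in the order asked, and still so for the second after the job is handed in, while the arm keeps its last pose, push and grip.
It also fails if it takes over 51 s, if anything falls off the work surface, if the arm or the gripper's body presses on something with over 40 N, if the wrist force passes 120 N, or if a joint passes its speed limit or range.

ROBOT

A 6-joint arm with a two-finger parallel gripper is mounted at the origin on the work surface. World frame = base frame: x ahead of the robot, y to its left, z up, the work surface at z = 0. Lengths are in m, angles in rad, forces in N, time in s.
With the tool pointing down it reaches from about 0.375 to 0.925 m from the base axis. Payload 5.7 kg.
Tool frame: the origin (TCP) lies midway between the tips of the shut fingers; the grasp point (between the pads) lies tcp_to_grasp behind it (tcp_to_grasp is the distance from the TCP to the grasp point, in m); z points along the fingers, y is the line along which they close (so a half turn about z gives the same grasp; the last joint's range is limited). The gripper opens to 85 mm and grips with 20 to 120 N. Pads are 22 mm wide; open, the fingers measure 114 mm over their backs; the gripper's body (76 mm by 85 mm) begins 54 mm behind the grasp point. The pads swing forward as they close: fully open they stand 13 mm farther back than shut.
Start: joints at [1.115, 0.359, 1.51, -0, 1.272, -0.115], TCP at [0.201, 0.565, 0.231] pointing down, gripper open.
Joint ranges: [-2.97, 2.97], [-1.01, 2.36], [0.21, 2.38], [-0.96, 4.11], [0.2, 2.71], [-2.98, 2.98]. Speed limits (rad/s): [2.39, 2.39, 3.14, 3.14, 3.14, 3.14].

INTERFACE

Orientations are given as a unit quaternion [x, y, z, w].
In Python, from plant import * gives the robot as it stands.
- The arm moves only by the tool servo_tool, never from a script. Its argument "deltas" is a list of rows, each an object with "jaw": the opening, from -1 (shut) to 1 (fully open); "translation": the shift along the tool's x, y, z in m, a list of three; "spin": the turn about the tool's z in units of 6 degrees (1.0 is 6 degrees). In form: [{"jaw": jaw, "translation": [x, y, z], "spin": spin}, ...]. A call has 1 to 8 rows; each row is the pose to reach, as a shift and turn from the pose commanded when the call began, along the tool's axes at that moment; what a row does not reach only later rows make up. A row lasts 1/12 s, in which the tool goes at most 41.7 mm and 7.16 degrees, less where a joint would pass 70% of its speed; a pose out of reach is approached as far as the arm can. A call with a gripper value outside its range is refused whole. The fingers move at their own pace and stop on an object; the grip force is fixed at half the most. Time passes only in rows, so rows that repeat a pose let the fingers close. It gives the time, the measured TCP pose, the force, the opening and the grip force at its end, in the units of the state.
- observe(): the state, without advancing time (a new reading comes with each control period).
- snapshot(name): name is "scene" or "side" or "wrist"; returns a dict with "pixels" (384x512x3 uint8, red, green, blue), "camera_matrix" (3x3 intrinsics, pixels), "eye" and "rotation" of the camera in the world; the wrist camera has in their place "mount" (4x4, takes a point from camera to tool coordinates, whose origin is the TCP and whose axes are the flange's). Camera axes: x right, y down, z forward; pixel columns grow to the right and rows downward; lengths in m; the calibration is good to about 2 mm. A picture is of the moment at which its call begins: read the wrist's pose just before it. There is no depth.
- sign_off(): hands the job in; it is judged then, once.
The state is a dict: "clock": time; "q": joint angles; "qvel": joint speeds; "tau": joint torques, N m; "tcp_pos": TCP position; "eef_rot": TCP orientation; "ft_force": force on the tool from outside, world axes, zero at the start; "torque": the same for the moment, N m; "width": opening from 0.0 (shut) to 1.0 (fully open); "gripper_force": force on a finger pad.
Only numpy, scipy, OpenCV 4.12 (cv2) and the standard library are available. Lean on these libraries where they do the work, as an engineer would, in place of code of your own. Each camera call takes 0.05 s, during which the arm holds its last target. There are 200 camera calls.

## Working session

There is one attempt and no reset: what is moved stays moved. The work goes in short steps, Python scripts to look and compute and a tool call to move; the robot and the scene stay as the last step left them, time stands still between calls to the robot, and variables do not carry over. Pictures are saved under pics/ and viewed, at most 10 in all, crops included, and the job is handed in when it is done.

Besides the shell and the picture viewer there is one more tool, called after "Call:" as a command line: name --argument value ..., lists and objects as JSON in quotes. servo_tool: Moves the arm, as the interface text tells. Its arguments: {"type":"object","properties":{"deltas":{"type":"array"}},"required":["deltas"]}

```bash
mkdir -p pics; cat > h.py <<'E'
from plant import *
import numpy as np, cv2, pickle
from scipy.spatial.transform import Rotation as R
def snap(n,f):
    o=observe(); s=snapshot(n); s=dict(s); s['o']=o
    cv2.imwrite(f'pics/{f}.png',np.asarray(s['pixels'])[:,:,::-1]); pickle.dump(s,open(f'pics/{f}.pkl','wb')); return s
def cam(s):
    if 'eye' in s: return np.array(s['camera_matrix']),np.array(s['eye']),np.array(s['rotation'])
    o=s['o'];T=np.eye(4);T[:3,:3]=R.from_quat(o['eef_rot']).as_matrix();T[:3,3]=o['tcp_pos'];M=T@np.array(s['mount'])
    return np.array(s['camera_matrix']),M[:3,3],M[:3,:3]
def onz(s,px,z):
    K,e,r=cam(s);d=r@np.linalg.inv(K)@np.array([px[0],px[1],1.]);return e+d*(z-e[2])/d[2]
def proj(s,P):
    K,e,r=cam(s);p=(np.atleast_2d(P)-e)@r@K.T;return p[:,:2]/p[:,2:]
def load(f): return pickle.load(open(f'pics/{f}.pkl','rb'))
E
python3 - <<'E'
from h import *
a=snap('scene','sc');b=snap('side','si')
cv2.imwrite('pics/both.png',cv2.resize(np.hstack([a['pixels'],b['pixels']])[:,:,::-1],None,fx=.78,fy=.78))
o=observe();print(o, a['eye'],a['rotation'],b['eye'],b['rotation'])
try: print(tcp_to_grasp)
except Exception as e: print(e)
E
```

```text
{'clock': 0.1, 'q': array([ 1.11491391e+00,  3.59450143e-01,  1.51132014e+00,  7.86337530e-06,
        1.27254103e+00, -1.15123730e-01]), 'qvel': array([-9.37596599e-04,  2.93881109e-05, -1.00869069e-03, -1.29908876e-03,
        1.99090831e-03,  1.37635807e-03]), 'tau': array([-1.09618039e-03, -5.28649199e+01, -2.79351157e+01, -2.06562072e-04,
        5.04147858e-03, -2.35134280e-05]), 'tcp_pos': array([0.20026279, 0.56493046, 0.23052899]), 'eef_rot': array([ 1.69557289e-01,  9.85519958e-01, -8.23484958e-04, -2.45626515e-04]), 'ft_force': array([-0.19728319,  0.39499193,  0.34082848]), 'torque': array([ 0.01370048, -0.00260983,  0.03790847]), 'gripper_force': 0.0, 'width': 1.0001181897117697} [ 0.95774732 -0.20984545  1.57001164] [ 0.81152679  0.56260166 -0.08696166 -0.13168645] [-0.01616118 -0.55694635  1.06255884] [ 0.87307745 -0.35235027  0.13479684 -0.30889298]
0.0187
```

View pics/sc.png

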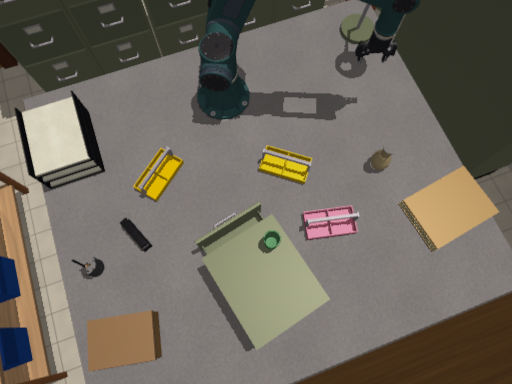

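View pics/si.png

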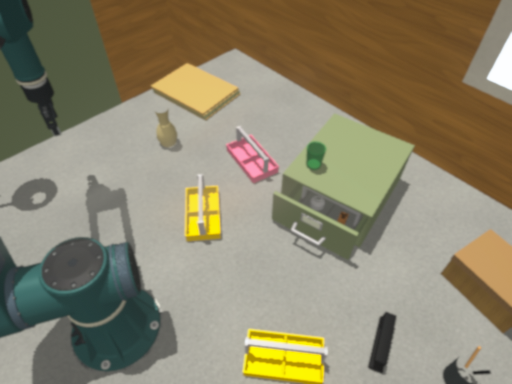

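The scene view shows the green cabinet with its top at about (265,280) and its drawer front at about (229,227). The goblet on top is at (271,240), the vase at (381,160) and the stapler at (136,234). Three trays could be taken for the target: yellow at (286,165), yellow at (159,174) and pink at (330,222). None of these is the target. The grey tray is inside the drawer, seen in the side view at about (325,205).

```bash
sed -i "s/np.array(s\['rotation'\])/R.from_quat(s['rotation']).as_matrix()/" h.py
python3 - <<'E'
from h import *
a=load('sc');b=load('si')
A=cv2.resize(a['pixels'][195:355,185:345],(560,560),interpolation=cv2.INTER_CUBIC)
B=cv2.resize(b['pixels'][100:280,260:420],None,fx=3.1,fy=3.1,interpolation=cv2.INTER_CUBIC)
cv2.imwrite('pics/a1.png',A[:,:,::-1]);cv2.imwrite('pics/b1.png',B[:,:,::-1])
for p in [(275,217),(328,297),(260,346),(202,262)]: print(onz(a,p,.165))
for p in [(412,153),(340,117),(283,177)]: print(onz(b,p,.165))
for p in [(198,247),(260,208)]:print(onz(a,p,.147))
for p in [(286,165),(330,222)]:print(onz(a,p,.08))
E
```

```text
[ 0.64361907 -0.01001075  0.165     ]
[0.97069932 0.05699838 0.165     ]
[ 1.03528035 -0.21690663  0.165     ]
[ 0.70559443 -0.31011358  0.165     ]
[ 1.00627454 -0.25035675  0.165     ]
[0.97834388 0.02871973 0.165     ]
[ 0.61868859 -0.03121951  0.165     ]
[ 0.64617596 -0.30812489  0.147     ]
[ 0.58788946 -0.04714686  0.147     ]
[0.43850697 0.12284794 0.08      ]
[0.71745025 0.1936373  0.08      ]
```

View pics/a1.png

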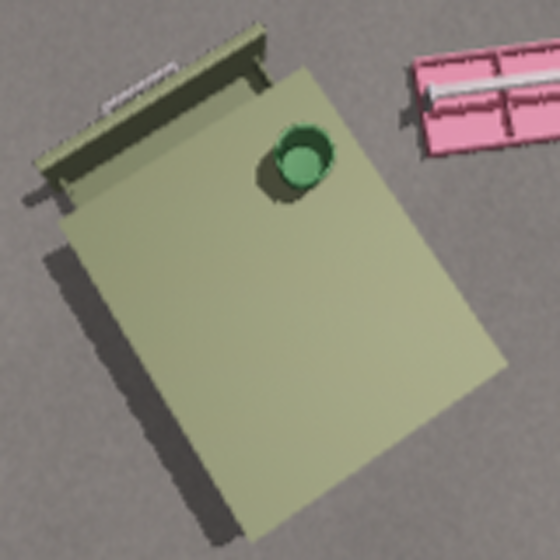

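View pics/b1.png

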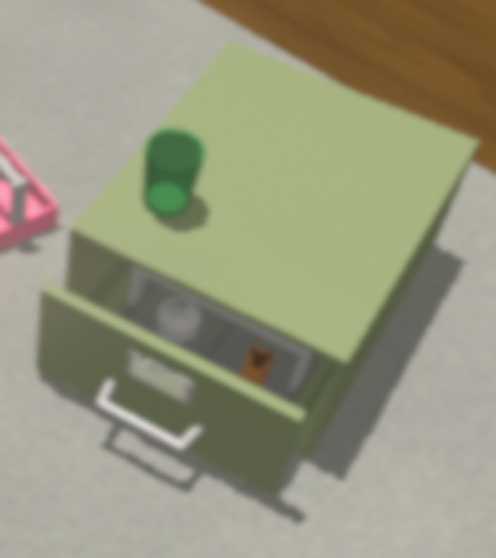

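```bash
cat > fit.py <<'E'
from h import *
from scipy.optimize import least_squares
a=load('sc');b=load('si')
def W(p,P): 
    c,s=np.cos(p[2]),np.sin(p[2]);P=np.atleast_2d(P);return np.c_[p[0]+c*P[:,0]-s*P[:,1],p[1]+s*P[:,0]+c*P[:,1],P[:,2]]
A=np.array([(302,67),(508,365),(252,542),(62,225),(262,25),(37,163)])/3.5+[185,195]-.5
B=np.array([(72,232),(232,43),(477,142),(345,362),(42,290),(302,418)])/3.1+[260,100]-.5
def mod(p):
    d=p[3];return W(p,[(0,.15,.165),(.36,.15,.165),(.36,-.15,.165),(0,-.15,.165),(-d-.014,.14,.147),(-d-.014,-.14,.147)])
f=lambda p:np.r_[(proj(a,mod(p))-A).ravel(),(proj(b,mod(p))-B).ravel()] 
if __name__=='__main__':
    # side order: (0,.15),(.36,.15),(.36,-.15),(0,-.15)
    r=least_squares(f,[.65,-.15,.2,.06],loss='soft_l1');p=r.x
    print(p,np.round(r.fun.reshape(-1,2),1).tolist())
    np.save('p.npy',p)
    d=p[3]
    for n,P in dict(edge=(-d-.007,0,.147),edgeout=(-.207,0,.147),mid=(-d+.1,0,.018),barpull=(-d-.044,0,.062)).items(): print(n,W(p,P)[0])
    # tray bar ends in side crop: find at height z=.018+.088+.008
    for q in [(135,272),(312,352)]: 
        w=onz(b,np.array(q)/3.1+[260,100]-.5,.114); c,s=np.cos(p[2]),np.sin(p[2]);v=w-[p[0],p[1],0];print('bar local',c*v[0]+s*v[1],-s*v[0]+c*v[1])
    print(np.hypot(*W(p,(-.21,0,.1))[0][:2]))
    for q in [(305,155)]: 
        w=onz(a,np.array(q)/3.5+[185,195]-.5,.17); v=w-[p[0],p[1],0];print('goblet',w,c*v[0]+s*v[1],-s*v[0]+c*v[1])
    R0=R.from_quat(observe()['eef_rot']).as_matrix();print(R0.round(3))
E
python3 fit.py
```

```text
[ 0.65919149 -0.16425172  0.21732347  0.05332076] [[0.6, -0.1], [0.0, 0.1], [-0.3, 0.9], [-1.6, -0.5], [-0.4, -0.0], [-0.9, 0.8], [-1.0, -1.0], [-1.1, -0.4], [0.1, -0.2], [0.3, 0.2], [-0.3, -1.0], [-0.1, 0.3]]
edge [ 0.60028959 -0.17725789  0.147     ]
edgeout [ 0.45706053 -0.2088844   0.147     ]
mid [ 0.70477274 -0.15418689  0.018     ]
barpull [ 0.5641599  -0.18523572  0.062     ]
bar local 0.02889868804520502 0.08372427935425834
bar local 0.03573109399755574 -0.11191151153498036
0.5001383810239656
goblet [ 0.71524731 -0.05127204  0.17      ] 0.07909760339028973 0.0982356037828034
[[-0.943  0.334 -0.001]
 [ 0.334  0.942 -0.002]
 [ 0.    -0.002 -1.   ]]
```

```bash
cat >> h.py <<'E'
def go(xyz,yaw=None):
    o=observe();r=R.from_quat(o['eef_rot']).as_matrix()
    t=r.T@(np.array(xyz)-o['tcp_pos']);y=np.arctan2(r[1,1],r[0,1])
    s=0
    if yaw is not None:
        s=-np.degrees((yaw-y+np.pi/2)%np.pi-np.pi/2)/6
    print('T',t.round(4),'spin',round(s,2),'tcp',o['tcp_pos'].round(4),'yaw',round(y,4),'tilt',r[:,2].round(4),'F',o['ft_force'].round(1),'M',o['torque'].round(2),'w',round(o['width'],3),'gf',o['gripper_force'],'t',o['clock'],'q6',o['q'][5])
E
python3 - <<'E'
from h import *
a=load('sc');p=np.load('p.npy')
for q in [(381,165),(377,150)]: print(onz(a,q,0),onz(a,q,.16))
go((.6,-.177,.31),p[2]); go((.4,.2,.31),p[2])
E
```

```text
[0.55219295 0.52061234 0.        ] [0.59352303 0.44617133 0.16      ]
[0.48324871 0.53530505 0.        ] [0.5316049  0.45936671 0.16      ]
T [-0.6247 -0.5658 -0.0786] spin 9.67 tcp [0.2003 0.5649 0.2305] yaw 1.23 tilt [-8.0e-04 -1.5e-03 -1.0e+00] F [-0.2  0.4  0.3] M [ 0.01 -0.    0.04] w 1.0 gf 0.0 t 0.1 q6 -0.11512373003919012
T [-0.3102 -0.2773 -0.0791] spin 9.67 tcp [0.2003 0.5649 0.2305] yaw 1.23 tilt [-8.0e-04 -1.5e-03 -1.0e+00] F [-0.2  0.4  0.3] M [ 0.01 -0.    0.04] w 1.0 gf 0.0 t 0.1 q6 -0.11512373003919012
```

Call:
servo_tool --deltas '[{"jaw": 0,"translation": [0,0,-0.04],"spin": 1},{"jaw": 0,"translation": [-0.01,-0.01,-0.075],"spin": 2},{"jaw": 0,"translation": [-0.035,-0.03,-0.08],"spin": 3},{"jaw": 0,"translation": [-0.065,-0.058,-0.08],"spin": 4},{"jaw": 0,"translation": [-0.095,-0.085,-0.08],"spin": 5},{"jaw": 0,"translation": [-0.125,-0.112,-0.08],"spin": 6},{"jaw": 0,"translation": [-0.155,-0.14,-0.08],"spin": 7},{"jaw": 0,"translation": [-0.185,-0.167,-0.08],"spin": 8}]'

```text
clock: 0.77
tcp_pos: [0.3191, 0.3443, 0.311]
eef_rot: [0.558, 0.83, -0.0, -0.0]
ft_force: [1.2, 0.3, -0.3]
width: 0.5
gripper_force: 0.0
```

```bash
python3 - <<'E'
from h import *
p=np.load('p.npy')
go((.6,-.177,.30),p[2])
E
```

```text
T [-0.5887  0.063   0.0112] spin 1.63 tcp [0.3191 0.3443 0.311 ] yaw 0.3876 tilt [-4.e-04 -6.e-04 -1.e+00] F [ 1.2  0.3 -0.3] M [ 0.06 -0.04  0.04] w 0.5 gf 0.0 t 0.7667 q6 0.28845130708243294
```

Call:
servo_tool --deltas '[{"jaw": 0,"translation": [-0.038,0.004,0],"spin": 0.8},{"jaw": 0,"translation": [-0.077,0.008,0],"spin": 1.63},{"jaw": 0,"translation": [-0.116,0.012,0],"spin": 1.63},{"jaw": 0,"translation": [-0.155,0.016,0],"spin": 1.63},{"jaw": 0,"translation": [-0.194,0.02,0],"spin": 1.63},{"jaw": 0,"translation": [-0.233,0.024,0],"spin": 1.63},{"jaw": 0,"translation": [-0.272,0.028,0],"spin": 1.63},{"jaw": 0,"translation": [-0.311,0.033,0],"spin": 1.63}]'

```text
clock: 1.43
tcp_pos: [0.4685, 0.0695, 0.3111]
eef_rot: [0.625, 0.781, -0.0, -0.0]
ft_force: [0.8, 0.5, -0.4]
width: 0.498
gripper_force: 0.0
```

```bash
python3 - <<'E'
from h import *
p=np.load('p.npy')
go((.6,-.177,.26),p[2])
E
```

```text
T [-0.2694  0.0742  0.051 ] spin 0.04 tcp [0.4685 0.0695 0.3111] yaw 0.2213 tilt [-5.e-04  0.e+00 -1.e+00] F [ 0.8  0.5 -0.4] M [ 0.04 -0.01  0.01] w 0.498 gf 0.0 t 1.4333 q6 -0.21995830690918175
```

Call:
servo_tool --deltas '[{"jaw": 0,"translation": [-0.038,0.01,0],"spin": 0.04},{"jaw": 0,"translation": [-0.076,0.02,0],"spin": 0.04},{"jaw": 0,"translation": [-0.114,0.031,0],"spin": 0.04},{"jaw": 0,"translation": [-0.152,0.042,0.005],"spin": 0.04},{"jaw": 0,"translation": [-0.19,0.052,0.015],"spin": 0.04},{"jaw": 0,"translation": [-0.228,0.063,0.03],"spin": 0.04},{"jaw": 0,"translation": [-0.262,0.072,0.045],"spin": 0.04},{"jaw": 0,"translation": [-0.2694,0.0742,0.051],"spin": 0.04}]'

```text
clock: 2.1
tcp_pos: [0.6012, -0.1801, 0.2574]
eef_rot: [0.627, 0.779, -0.001, -0.0]
ft_force: [-0.6, -0.3, 0.1]
width: 0.503
gripper_force: 0.0
```

```bash
python3 - <<'E'
from h import *
s=snap('wrist','w1')
p=np.load('p.npy')
go((.6003,-.1773,.118),p[2])
E
```

```text
T [0.0012 0.0008 0.1386] spin -0.03 tcp [ 0.6003 -0.1787  0.2566] yaw 0.214 tilt [-3.5e-03  1.0e-04 -1.0e+00] F [ 0.7  0.  -0.6] M [-0.04 -0.06  0.01] w 0.498 gf 0.0 t 2.15 q6 -0.6124964001291986
```

View pics/w1.png

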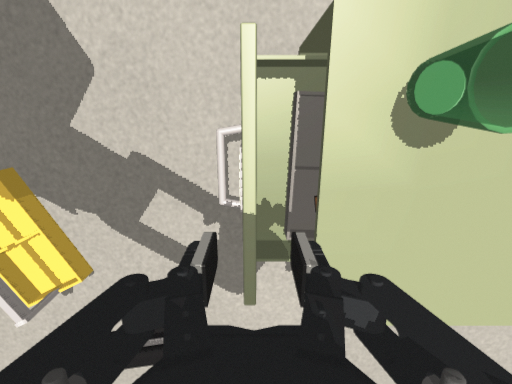

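The close wrist view shows the panel's top edge at columns 242–257, rows 24–304. Through the gap, the grey tray's front part is at columns 290–325, rows 92–232, and the goblet is at about (440,85). This confirms the grey tray as the target.

```bash
python3 - <<'E'
from h import *
s=load('w1');p=np.load('p.npy')
c,n=np.cos(p[2]),np.sin(p[2])
def L(w): v=w-[p[0],p[1],0]; return (c*v[0]+n*v[1]).round(4),(-n*v[0]+c*v[1]).round(4)
for q in [(242,24),(257,24),(243,304),(256,304)]: w=onz(s,q,.147);print(w.round(4),L(w))
for q in [(295,92),(289,230)]: print('tray rim',L(onz(s,q,.05)))
print(L(onz(s,(331,60),.165)),L(onz(s,(319,230),.165)))
E
```

```text
[ 0.5616 -0.0432  0.147 ] (np.float64(-0.0692), np.float64(0.1393))
[ 0.5737 -0.0406  0.147 ] (np.float64(-0.0568), np.float64(0.1392))
[ 0.618  -0.3134  0.147 ] (np.float64(-0.0724), np.float64(-0.1367))
[ 0.6323 -0.3102  0.147 ] (np.float64(-0.0578), np.float64(-0.1368))
tray rim (np.float64(-0.0096), np.float64(0.0922))
tray rim (np.float64(-0.0103), np.float64(-0.0912))
(np.float64(0.0014), np.float64(0.1094)) (np.float64(0.0021), np.float64(-0.0374))
```

Call:
servo_tool --deltas '[{"jaw": 0,"translation": [0.001,-0.003,0.035],"spin": 0},{"jaw": 0,"translation": [0.001,-0.003,0.07],"spin": 0},{"jaw": 0,"translation": [0.001,-0.003,0.1],"spin": 0},{"jaw": 0,"translation": [0.001,-0.003,0.125],"spin": 0},{"jaw": 0,"translation": [0.001,-0.003,0.138],"spin": 0},{"jaw": -1,"translation": [0.001,-0.003,0.138],"spin": 0},{"jaw": -1,"translation": [0.001,-0.003,0.138],"spin": 0},{"jaw": -1,"translation": [0.001,-0.003,0.138],"spin": 0}]'

```text
clock: 2.82
tcp_pos: [0.5965, -0.1737, 0.123]
eef_rot: [0.626, 0.78, 0.0, -0.0]
ft_force: [-1.1, 1.4, -6.1]
width: 0.151
gripper_force: 62.3
```

Call:
servo_tool --deltas '[{"jaw": -1,"translation": [0,0,0],"spin": 0},{"jaw": -1,"translation": [0,0,0],"spin": 0}]'

```text
clock: 2.98
tcp_pos: [0.5965, -0.1737, 0.123]
eef_rot: [0.626, 0.78, 0.0, -0.001]
ft_force: [-1.1, 4.5, -2.7]
width: 0.15
gripper_force: 62.7
```

Call:
servo_tool --deltas '[{"jaw": -1,"translation": [0,-0.004,0],"spin": 0},{"jaw": -1,"translation": [0,-0.012,0],"spin": 0},{"jaw": -1,"translation": [0,-0.022,0],"spin": 0},{"jaw": -1,"translation": [0,-0.032,0],"spin": 0},{"jaw": -1,"translation": [0,-0.042,0],"spin": 0},{"jaw": -1,"translation": [0,-0.052,0],"spin": 0},{"jaw": -1,"translation": [0,-0.062,0],"spin": 0},{"jaw": -1,"translation": [0,-0.07,0],"spin": 0}]'

```text
clock: 3.65
tcp_pos: [0.5283, -0.1885, 0.123]
eef_rot: [0.626, 0.779, 0.001, -0.0]
ft_force: [1.1, 7.0, -4.6]
width: 0.151
gripper_force: 62.6
```

Call:
servo_tool --deltas '[{"jaw": -1,"translation": [0,-0.01,0],"spin": 0},{"jaw": -1,"translation": [0,-0.02,0],"spin": 0},{"jaw": -1,"translation": [0,-0.03,0],"spin": 0},{"jaw": -1,"translation": [0,-0.04,0],"spin": 0},{"jaw": -1,"translation": [0,-0.05,0],"spin": 0},{"jaw": -1,"translation": [0,-0.058,0],"spin": 0},{"jaw": -1,"translation": [0,-0.064,0],"spin": 0},{"jaw": -1,"translation": [0,-0.068,0],"spin": 0}]'

```text
clock: 4.32
tcp_pos: [0.4615, -0.2031, 0.123]
eef_rot: [0.627, 0.779, 0.001, -0.001]
ft_force: [0.9, 7.9, -2.8]
width: 0.151
gripper_force: 62.7
```

```bash
python3 - <<'E'
from h import *
p=np.load('p.npy');c,n=np.cos(p[2]),np.sin(p[2])
v=observe()['tcp_pos'][:2]-p[:2];print(c*v[0]+n*v[1],-n*v[0]+c*v[1]);go((.457,-.209,.118),p[2])
E
```

```text
-0.20141285571262374 0.00470833077505925
T [-0.0048 -0.0057  0.0049] spin -0.01 tcp [ 0.4615 -0.2031  0.123 ] yaw 0.2165 tilt [ 3.0e-04  2.1e-03 -1.0e+00] F [ 0.9  7.9 -2.8] M [ 1.21 -0.08 -0.07] w 0.151 gf 62.67861485481262 t 4.3167 q6 -0.7709486800178715
```

Call:
servo_tool --deltas '[{"jaw": -1,"translation": [0,-0.002,0],"spin": 0},{"jaw": -1,"translation": [0,-0.004,0],"spin": 0},{"jaw": -1,"translation": [0,-0.005,0],"spin": 0},{"jaw": -1,"translation": [0,-0.005,0],"spin": 0}]'

```text
clock: 4.65
tcp_pos: [0.4568, -0.2041, 0.123]
eef_rot: [0.627, 0.779, 0.001, -0.001]
ft_force: [-0.2, 6.8, -1.2]
width: 0.145
gripper_force: 62.9
```

Call:
servo_tool --deltas '[{"jaw": -1,"translation": [0,-0.001,0],"spin": 0},{"jaw": -1,"translation": [0,-0.003,0],"spin": 0},{"jaw": -1,"translation": [0,-0.003,0],"spin": 0}]'

```text
clock: 4.9
tcp_pos: [0.4555, -0.2044, 0.123]
eef_rot: [0.627, 0.779, 0.002, 0.0]
ft_force: [5.1, 9.7, -6.2]
width: 0.149
gripper_force: 62.4
```

Call:
servo_tool --deltas '[{"jaw": -1,"translation": [0,-0.003,0],"spin": 0},{"jaw": -1,"translation": [0,-0.004,0],"spin": 0},{"jaw": -1,"translation": [0,-0.004,0],"spin": 0}]'

```text
clock: 5.15
tcp_pos: [0.4554, -0.2045, 0.123]
eef_rot: [0.627, 0.779, 0.005, 0.003]
ft_force: [18.9, 18.1, -14.6]
width: 0.153
gripper_force: 61.4
```

Call:
servo_tool --deltas '[{"jaw": -1,"translation": [0,0.003,0],"spin": 0},{"jaw": -1,"translation": [0,0.005,0],"spin": 0},{"jaw": 0,"translation": [0,0.005,0],"spin": 0},{"jaw": 0,"translation": [0,0.005,0],"spin": 0},{"jaw": 0,"translation": [0,0.005,-0.02],"spin": 0},{"jaw": 0,"translation": [0,0.005,-0.06],"spin": 0},{"jaw": 0,"translation": [0,0.005,-0.1],"spin": 0},{"jaw": 0,"translation": [0,0.005,-0.14],"spin": 0}]'

```text
clock: 5.82
tcp_pos: [0.4555, -0.2068, 0.2649]
eef_rot: [0.626, 0.78, -0.0, 0.001]
ft_force: [0.6, -1.0, 0.1]
width: 0.5
gripper_force: 0.0
```

```bash
python3 - <<'E'
from h import *
p=np.load('p.npy')
s=snap('wrist','w2');go((.457,-.209,.26),p[2])
E
```

```text
T [ 0.001  -0.0026  0.0132] spin -0.0 tcp [ 0.4596 -0.2093  0.2733] yaw 0.2173 tilt [ 0.013  -0.0091 -0.9999] F [ 2.8 -2.1  4.8] M [-0.11 -0.08 -0.02] w 0.507 gf 0.0 t 5.8667 q6 -0.780553247643814
```

View pics/w2.png

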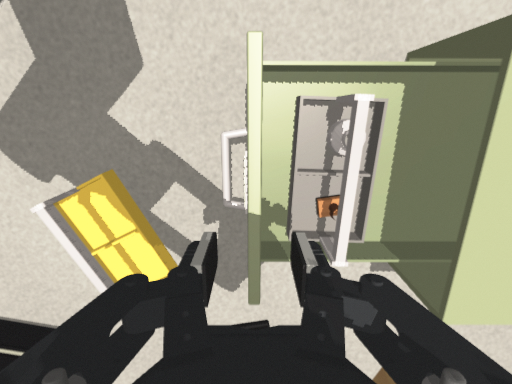

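The drawer is now fully out. In the wrist view the tray's bar runs from (364,97) to (341,265), with the paperweight at about (343,135) in the +y bay and the stamp at about (328,207) in the -y bay.

```bash
python3 - <<'E'
from h import *
s=load('w2');p=np.load('p.npy');c,n=np.cos(p[2]),np.sin(p[2])
def L(w): v=w-[p[0],p[1],0]; return (c*v[0]+n*v[1]).round(4),(-n*v[0]+c*v[1]).round(4)
for q in [(255,33),(254.5,304)]: print('panel',L(onz(s,q,.147)))
a,b=[onz(s,q,.114) for q in [(364.5,97),(341.5,265)]];print(a,b,L(a),L(b),np.linalg.norm(a-b))
d=a-b;print('yaw x',np.arctan2(d[1],d[0])-np.pi/2)
m=(a+b)/2;u=d/np.linalg.norm(d)
for q in [(343,135)]: print('pw',L(onz(s,q,.06)))
print('stamp',L(onz(s,(333,209),.06)))
for q in [(300,97),(386,100),(291,237),(367,242)]: print('rim',L(onz(s,q,.05)))
print('mid',m,L(m))
E
```

```text
panel (np.float64(-0.2066), np.float64(0.1397))
panel (np.float64(-0.2068), np.float64(-0.1379))
[ 0.54798967 -0.09708227  0.114     ] [ 0.58602598 -0.29016906  0.114     ] (np.float64(-0.0941), np.float64(0.0896)) (np.float64(-0.0986), np.float64(-0.1072)) 0.19679753501443875
yaw x 0.194500384176149
pw (np.float64(-0.0948), np.float64(0.0464))
stamp (np.float64(-0.0987), np.float64(-0.0534))
rim (np.float64(-0.1498), np.float64(0.092))
rim (np.float64(-0.0419), np.float64(0.0885))
rim (np.float64(-0.1531), np.float64(-0.1008))
rim (np.float64(-0.0409), np.float64(-0.109))
mid [ 0.56700782 -0.19362567  0.114     ] (np.float64(-0.0963), np.float64(-0.0088))
```

```bash
python3 - <<'E'
from h import *
go((.563,-.174,.087),.1945)
E
```

```text
T [0.0143 0.1065 0.1873] spin 0.22 tcp [ 0.4596 -0.2093  0.2733] yaw 0.2173 tilt [ 0.013  -0.0091 -0.9999] F [ 2.8 -2.1  4.8] M [-0.11 -0.08 -0.02] w 0.507 gf 0.0 t 5.8667 q6 -0.780553247643814
```

Call:
servo_tool --deltas '[{"jaw": 0,"translation": [0.002,0.02,0],"spin": 0.22},{"jaw": 0,"translation": [0.006,0.05,0],"spin": 0.22},{"jaw": 0,"translation": [0.01,0.08,0.01],"spin": 0.22},{"jaw": 0,"translation": [0.01,0.1,0.04],"spin": 0.22},{"jaw": 0,"translation": [0.01,0.108,0.07],"spin": 0.22},{"jaw": 0,"translation": [0.01,0.108,0.09],"spin": 0.22},{"jaw": 0,"translation": [0.01,0.108,0.09],"spin": 0.22},{"jaw": 0,"translation": [0.01,0.108,0.09],"spin": 0.22}]'

```text
clock: 6.53
tcp_pos: [0.5583, -0.1732, 0.1721]
eef_rot: [0.635, 0.772, -0.0, -0.0]
ft_force: [0.0, -0.2, 0.7]
width: 0.5
gripper_force: 0.0
```

```bash
python3 - <<'E'
from h import *
go((.563,-.174,.087),.1945)
E
```

```text
T [-0.0017  0.0045  0.0851] spin -0.0 tcp [ 0.5583 -0.1732  0.1721] yaw 0.1942 tilt [-1.1e-03 -1.0e-04 -1.0e+00] F [ 0.  -0.2  0.7] M [ 0.02  0.01 -0.  ] w 0.5 gf 0.0 t 6.5333 q6 -0.6126685495422272
```

Call:
servo_tool --deltas '[{"jaw": 0,"translation": [-0.002,0.0045,0.02],"spin": 0},{"jaw": 0,"translation": [-0.002,0.0045,0.045],"spin": 0},{"jaw": 0,"translation": [-0.002,0.0045,0.065],"spin": 0},{"jaw": 0,"translation": [-0.002,0.0045,0.08],"spin": 0},{"jaw": 0,"translation": [-0.002,0.0045,0.085],"spin": 0},{"jaw": 0,"translation": [-0.002,0.0045,0.085],"spin": 0}]'

```text
clock: 7.03
tcp_pos: [0.5637, -0.1747, 0.0881]
eef_rot: [0.635, 0.772, -0.0, 0.001]
ft_force: [0.2, -1.2, -0.1]
width: 0.501
gripper_force: 0.0
```

```bash
python3 - <<'E'
from h import *
go((.563,-.174,.087),.1945)
s=snap('wrist','w3')
E
```

```text
T [ 0.0008 -0.0006  0.0011] spin -0.01 tcp [ 0.5637 -0.1747  0.0881] yaw 0.1938 tilt [ 8.e-04 -7.e-04 -1.e+00] F [ 0.2 -1.2 -0.1] M [ 0.11 -0.    0.04] w 0.501 gf 0.0 t 7.0333 q6 -0.6109707735378216
```

View pics/w3.png

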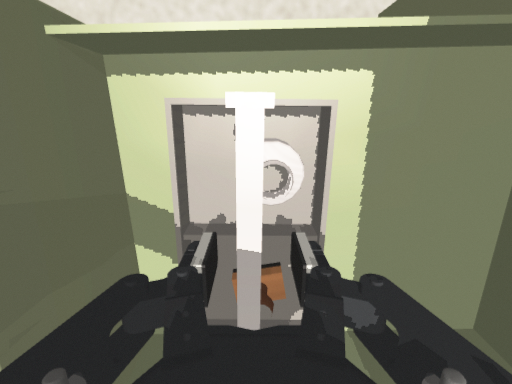

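The fingers, at columns 213 and 297, straddle the bar at column 250. The paperweight is at (270,172) and the stamp at (258,285). Closing now.

Call:
servo_tool --deltas '[{"jaw": -1,"translation": [0,0,0],"spin": 0},{"jaw": -1,"translation": [0,0,0],"spin": 0},{"jaw": -1,"translation": [0,0,0],"spin": 0},{"jaw": -1,"translation": [0,0,0],"spin": 0},{"jaw": -1,"translation": [0,0,0],"spin": 0}]'

```text
clock: 7.5
tcp_pos: [0.5639, -0.1745, 0.0886]
eef_rot: [0.635, 0.772, -0.0, 0.001]
ft_force: [-2.7, -0.9, 6.7]
width: 0.127
gripper_force: 61.3
```

Call:
servo_tool --deltas '[{"jaw": -1,"translation": [0,0,-0.001],"spin": 0},{"jaw": -1,"translation": [0,0,-0.002],"spin": 0},{"jaw": -1,"translation": [0,0,-0.004],"spin": 0},{"jaw": -1,"translation": [0,0,-0.006],"spin": 0},{"jaw": -1,"translation": [0,0,-0.006],"spin": 0},{"jaw": -1,"translation": [0,0,-0.006],"spin": 0}]'

```text
clock: 8.0
tcp_pos: [0.5633, -0.174, 0.0932]
eef_rot: [0.635, 0.772, -0.0, -0.0]
ft_force: [0.1, -0.6, -6.1]
width: 0.122
gripper_force: 59.5
```

```bash
python3 - <<'E'
from h import *
go((.563,-.174,.087),.1945)
s=snap('wrist','w4')
o=observe();r=R.from_quat(o['eef_rot']).as_matrix();print(r.T@o['torque'],r.T@o['ft_force'])
cv2.imwrite('pics/c34.png',np.hstack([load('w3')['pixels'][60:340,100:420],s['pixels'][60:340,100:420]])[:,:,::-1])
E
```

```text
T [ 0.     -0.0003  0.0062] spin -0.0 tcp [ 0.5633 -0.174   0.0932] yaw 0.1944 tilt [-3.e-04  0.e+00 -1.e+00] F [ 0.1 -0.6 -6.1] M [ 0.01  0.06 -0.02] w 0.122 gf 59.47011351585388 t 8.0 q6 -0.6109173712946444
[ 0.0422482   0.01914919 -0.03620713] [-0.08480052  0.18410236  5.26288621]
```

View pics/c34.png

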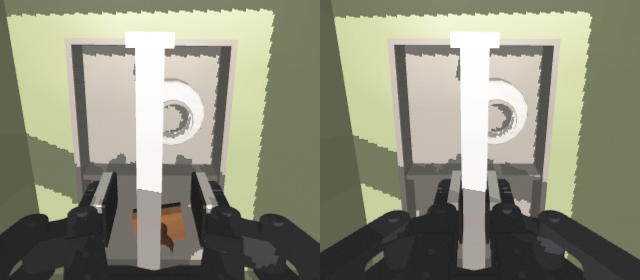

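The view is unchanged apart from the shut fingers. The load is about 6 N and the moment is near zero, so the tray is balanced and I can lift on.

Call:
servo_tool --deltas '[{"jaw": -1,"translation": [0,0,-0.003],"spin": 0},{"jaw": -1,"translation": [0,0,-0.007],"spin": 0},{"jaw": -1,"translation": [0,0,-0.012],"spin": 0},{"jaw": -1,"translation": [0,0,-0.018],"spin": 0},{"jaw": -1,"translation": [0,0,-0.023],"spin": 0},{"jaw": -1,"translation": [0,0,-0.027],"spin": 0},{"jaw": -1,"translation": [0,0,-0.03],"spin": 0},{"jaw": -1,"translation": [0,0,-0.03],"spin": 0}]'

```text
clock: 8.72
tcp_pos: [0.5639, -0.1743, 0.1243]
eef_rot: [0.635, 0.772, 0.0, 0.001]
ft_force: [-0.4, 0.6, -5.7]
width: 0.127
gripper_force: 59.5
```

```bash
python3 - <<'E'
from h import *
s=snap('wrist','w5');snap('side','s5')
go((.5633,-.174,.274),.1945)
o=observe();r=R.from_quat(o['eef_rot']).as_matrix();print(r.T@o['torque'],r.T@o['ft_force'])
g=lambda f:cv2.cvtColor(load(f)['pixels'],cv2.COLOR_RGB2GRAY)
A,B=g('w3'),g('w5')
# tray rim far corner features: track bar far end + rim corners
pts=np.float32([[227,95],[273,95],[168,100],[334,103],[270,172],[186,228],[316,228]]).reshape(-1,1,2)
n,st,e=cv2.calcOpticalFlowPyrLK(A,B,pts,None,winSize=(21,21));print((n-pts)[:,0].round(1).tolist(),st.ravel(),e.ravel().round(0))
E
```

```text
T [ 0.000e+00 -1.000e-04 -1.505e-01] spin -0.0 tcp [ 0.5634 -0.174   0.1235] yaw 0.1943 tilt [ 2.e-04 -2.e-04 -1.e+00] F [ 0.6  0.2 -5.7] M [-0.02  0.06 -0.02] w 0.128 gf 59.478047490119934 t 8.8167 q6 -0.6108921289396636
[ 0.06681189 -0.00699308  0.02253711] [0.06576303 0.6575167  5.73614507]
[[5.0, -0.0], [4.699999809265137, -0.5], [3.0, 0.30000001192092896], [2.5, -0.5], [4.199999809265137, -0.30000001192092896], [3.299999952316284, -0.30000001192092896], [2.4000000953674316, -0.6000000238418579]] [1 1 1 1 1 1 1] [ 1.  1.  1.  3.  7.  4. 14.]
```

Call:
servo_tool --deltas '[{"jaw": -1,"translation": [0,0,-0.004],"spin": 0},{"jaw": -1,"translation": [0,0,-0.012],"spin": 0},{"jaw": -1,"translation": [0,0,-0.022],"spin": 0},{"jaw": -1,"translation": [0,0,-0.032],"spin": 0},{"jaw": -1,"translation": [0,0,-0.042],"spin": 0},{"jaw": -1,"translation": [0,0,-0.052],"spin": 0},{"jaw": -1,"translation": [0,0,-0.062],"spin": 0},{"jaw": -1,"translation": [0,0,-0.07],"spin": 0}]'

```text
clock: 9.48
tcp_pos: [0.5638, -0.1742, 0.195]
eef_rot: [0.635, 0.772, 0.0, 0.001]
ft_force: [0.1, -0.1, -5.8]
width: 0.125
gripper_force: 59.5
```

Call:
servo_tool --deltas '[{"jaw": -1,"translation": [0,0,-0.01],"spin": 0},{"jaw": -1,"translation": [0,0,-0.02],"spin": 0},{"jaw": -1,"translation": [0,0,-0.03],"spin": 0},{"jaw": -1,"translation": [0,0,-0.04],"spin": 0},{"jaw": -1,"translation": [0,0,-0.05],"spin": 0},{"jaw": -1,"translation": [0,0,-0.06],"spin": 0},{"jaw": -1,"translation": [0,0,-0.068],"spin": 0},{"jaw": -1,"translation": [0,0,-0.073],"spin": 0}]'

```text
clock: 10.15
tcp_pos: [0.5639, -0.1742, 0.2678]
eef_rot: [0.635, 0.772, 0.0, 0.001]
ft_force: [-0.1, -0.4, -5.7]
width: 0.126
gripper_force: 59.5
```

Call:
servo_tool --deltas '[{"jaw": -1,"translation": [0,0,-0.002],"spin": 0},{"jaw": -1,"translation": [0,0,-0.003],"spin": 0},{"jaw": -1,"translation": [0,0,-0.003],"spin": 0},{"jaw": -1,"translation": [0,0,-0.003],"spin": 0},{"jaw": -1,"translation": [0,0,-0.003],"spin": 0},{"jaw": -1,"translation": [0,0,-0.003],"spin": 0},{"jaw": -1,"translation": [0,0,-0.003],"spin": 0},{"jaw": -1,"translation": [0,0,-0.003],"spin": 0}]'

```text
clock: 10.82
tcp_pos: [0.5633, -0.174, 0.2691]
eef_rot: [0.635, 0.772, -0.0, -0.0]
ft_force: [0.8, 0.9, -5.4]
width: 0.129
gripper_force: 59.4
```

```bash
python3 - <<'E'
from h import *
s=snap('wrist','w6');a=snap('side','s6');b=snap('scene','c6')
go((.5633,-.174,.274),.1945)
A=a['pixels'][70:310,200:440];B=b['pixels'][120:360,170:410]
cv2.imwrite('pics/f.png',cv2.resize(np.hstack([A,B]),(800,400),interpolation=cv2.INTER_CUBIC)[:,:,::-1])
g=lambda f:cv2.cvtColor(load(f)['pixels'],cv2.COLOR_RGB2GRAY)
pts=np.float32([[227,95],[273,95],[168,100],[334,103],[270,172],[186,228],[316,228]]).reshape(-1,1,2)
n,st,e=cv2.calcOpticalFlowPyrLK(g('w3'),g('w6'),pts,None,winSize=(21,21));print((n-pts)[:,0].round(1).tolist())
E
```

```text
T [ 0.     -0.0001 -0.0047] spin -0.0 tcp [ 0.5634 -0.174   0.2693] yaw 0.1943 tilt [-1.e-04 -1.e-04 -1.e+00] F [-0.2 -0.7 -4.8] M [0.03 0.03 0.05] w 0.127 gf 59.4497412443161 t 10.9667 q6 -0.6109132275224445
[[16.299999237060547, 17.200000762939453], [-6.300000190734863, 20.0], [-35.70000076293945, -53.599998474121094], [37.70000076293945, -80.0999984741211], [16.799999237060547, -31.0], [2.4000000953674316, -8.100000381469727], [30.5, -15.100000381469727]]
```

View pics/f.png

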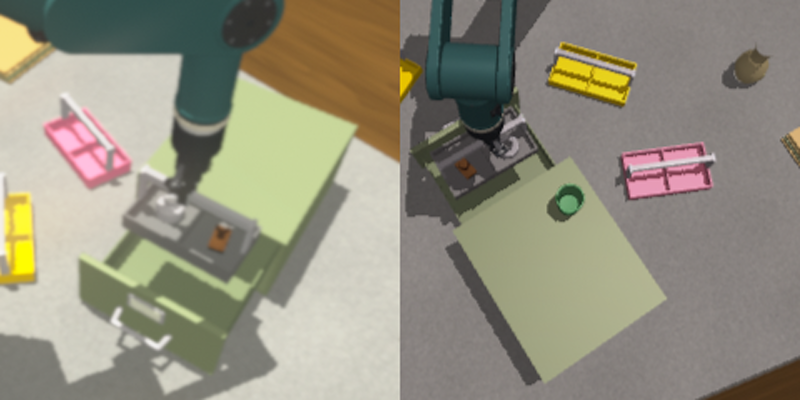

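The side and scene views show the tray lifted clear with both objects in it. The drawer is open and the goblet hasn't moved. The optical flow result disagrees with this, so I'll check levelness in the wrist view.

View pics/w6.png

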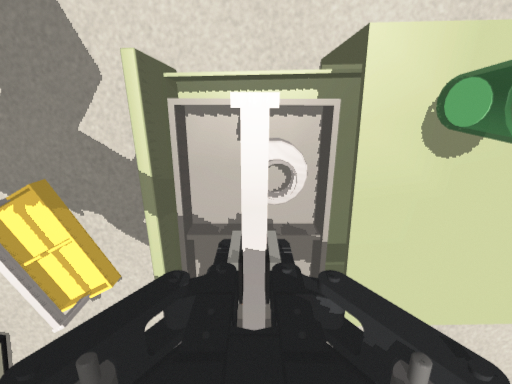

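Call:
servo_tool --deltas '[{"jaw": -1,"translation": [0,0,0],"spin": 0},{"jaw": -1,"translation": [0,0,0],"spin": 0},{"jaw": -1,"translation": [0,0,0],"spin": 0},{"jaw": -1,"translation": [0,0,0],"spin": 0},{"jaw": -1,"translation": [0,0,0],"spin": 0},{"jaw": -1,"translation": [0,0,0],"spin": 0},{"jaw": -1,"translation": [0,0,0],"spin": 0},{"jaw": -1,"translation": [0,0,0],"spin": 0}]'

```text
clock: 11.63
tcp_pos: [0.5634, -0.174, 0.2693]
eef_rot: [0.635, 0.772, -0.0, 0.0]
ft_force: [0.0, 0.6, -5.5]
width: 0.124
gripper_force: 59.5
```

The rim corners at (170,100) and (338,100) and the bar end at (255,95) are where they were before the lift. The tray is level, and the flow result was an artefact of the changed background. I'll hold still now.

Call:
servo_tool --deltas '[{"jaw": -1,"translation": [0,0,0],"spin": 0},{"jaw": -1,"translation": [0,0,0],"spin": 0},{"jaw": -1,"translation": [0,0,0],"spin": 0},{"jaw": -1,"translation": [0,0,0],"spin": 0},{"jaw": -1,"translation": [0,0,0],"spin": 0},{"jaw": -1,"translation": [0,0,0],"spin": 0},{"jaw": -1,"translation": [0,0,0],"spin": 0},{"jaw": -1,"translation": [0,0,0],"spin": 0}]'

```text
clock: 12.3
tcp_pos: [0.5634, -0.174, 0.2693]
eef_rot: [0.635, 0.772, -0.0, 0.0]
ft_force: [-0.2, 0.1, -5.5]
width: 0.128
gripper_force: 59.5
```

Call:
servo_tool --deltas '[{"jaw": -1,"translation": [0,0,0],"spin": 0},{"jaw": -1,"translation": [0,0,0],"spin": 0},{"jaw": -1,"translation": [0,0,0],"spin": 0},{"jaw": -1,"translation": [0,0,0],"spin": 0},{"jaw": -1,"translation": [0,0,0],"spin": 0},{"jaw": -1,"translation": [0,0,0],"spin": 0},{"jaw": -1,"translation": [0,0,0],"spin": 0},{"jaw": -1,"translation": [0,0,0],"spin": 0}]'

```text
clock: 12.97
tcp_pos: [0.5634, -0.174, 0.2693]
eef_rot: [0.635, 0.772, -0.0, -0.0]
ft_force: [-0.0, 0.5, -5.1]
width: 0.125
gripper_force: 59.4
```

Call:
servo_tool --deltas '[{"jaw": -1,"translation": [0,0,0],"spin": 0},{"jaw": -1,"translation": [0,0,0],"spin": 0},{"jaw": -1,"translation": [0,0,0],"spin": 0},{"jaw": -1,"translation": [0,0,0],"spin": 0},{"jaw": -1,"translation": [0,0,0],"spin": 0},{"jaw": -1,"translation": [0,0,0],"spin": 0},{"jaw": -1,"translation": [0,0,0],"spin": 0},{"jaw": -1,"translation": [0,0,0],"spin": 0}]'

```text
clock: 13.63
tcp_pos: [0.5634, -0.174, 0.2693]
eef_rot: [0.635, 0.772, -0.0, 0.0]
ft_force: [1.0, -0.4, -5.4]
width: 0.131
gripper_force: 59.5
```

```bash
python3 - <<'E'
from h import *
s=snap('wrist','w7');p=np.load('p.npy');c,n=np.cos(p[2]),np.sin(p[2])
w=onz(s,(124,54),.147)-[p[0],p[1],0];print('panel outer edge x',c*w[0]+n*w[1],'(stop: -.214)')
print('change in wrist view',np.abs(s['pixels'].astype(int)-load('w6')['pixels']).mean())
go((.5633,-.174,.27),.1945)
E
```

```text
panel outer edge x -0.2074036218992339 (stop: -.214)
change in wrist view 1.2225477430555556
T [ 0.     -0.0001 -0.0007] spin -0.0 tcp [ 0.5634 -0.174   0.2693] yaw 0.1943 tilt [-0.e+00 -1.e-04 -1.e+00] F [ 0.1  0.1 -5.1] M [ 0.    0.03 -0.02] w 0.128 gf 59.47429060935974 t 13.6833 q6 -0.6109066958308406
```

```bash
python3 - <<'E'
from h import *
s=load('w7');p=np.load('p.npy');c,n=np.cos(p[2]),np.sin(p[2])
L=lambda w:((c*(w[0]-p[0])+n*(w[1]-p[1])).round(4),(-n*(w[0]-p[0])+c*(w[1]-p[1])).round(4))
I=s['pixels'].astype(int)
for r in (60,80,110,130):
    g=I[r,:,1]-I[r,:,2]; k=np.where(g[90:180]>30)[0]+90
    print(r,k[:1],k[-1:],L(onz(s,(k[0]-.5,r),.147)))
for r in (40,100,200):
    g=I[r,300:400].sum(1);k=300+np.argmax(np.diff(g));print('cab',r,k,L(onz(s,(k+.5,r),.165)))
W=lambda x,y,z:[p[0]+c*x-n*y,p[1]+n*x+c*y,z]
print(proj(s,[W(-.214,.14,.147),W(-.2,.14,.147),W(-.214,0,.147)]))
E
```

```text
60 [122] [136] (np.float64(-0.2104), np.float64(0.1312))
80 [125] [138] (np.float64(-0.2105), np.float64(0.1147))
110 [129] [142] (np.float64(-0.211), np.float64(0.0886))
130 [132] [145] (np.float64(-0.2111), np.float64(0.0703))
cab 40 367 (np.float64(0.0002), np.float64(0.1383))
cab 100 361 (np.float64(-0.0003), np.float64(0.0921))
cab 200 352 (np.float64(-0.0003), np.float64(0.0008))
[[115.77101082  49.05232538]
 [131.61392138  48.65094683]
 [139.3352489  199.65709336]]
```

```bash
python3 -c "
from plant import *
print(sign_off())"
```

```text
the job is handed in; nothing more can be done
None
```

I pulled the drawer out to its stop and lifted the tray level with both objects in it, its underside about 0.20 m up. I held it still for over two seconds and signed off while still holding it. My final camera measurement put the drawer about 0.197–0.200 m out, and I saw no contact with the vase, goblet or stapler.

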